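Clamp a gel tray in the gel caster with the cam lever

TASK

Clamp the gel tray in the gel caster so that both open ends are sealed: lift the red-knobbed cam lever until it stands up, to free the sliding wall, slide that wall along until the tray is pushed up squarely against the fixed wall with no gap at either end, then flip the lever fully down again to lock the wall there. Keep the tray flat on the caster and leave the comb, the bottle and the small tank where they are.

Things in the scene. Friction and masses are not known exactly. Their poses are not given: they have to be found in the camera images.
- caster: the gel caster, standing firmly on 4 feet (cannot be moved): a white base plate 180 x 400 mm with two steel guide rails along it and two upright clear end walls, 150 mm wide, faced with orange gaskets, their tops 72 to 74 mm up. Origin: centre of its underside, on the bench; +y along its length from the sliding wall to the fixed wall, +x across, +z up. The tray's floor is 22 mm above the origin
- fixed_face (a point): middle of the lower edge of the fixed wall's gasket face, at floor height; at x 0, y +146 mm, z 22 mm in the caster's frame; its axes are the caster's
- sliding_face (a point): middle of the lower edge of the sliding wall's gasket face (which looks to the tray), at floor height; axes as the caster's; it moves along the caster's y. Behind it (-y) come the 14 mm thick wall, then a 62 mm long foot (top 37 mm above the bench) that rides on the rails and carries the cam in black cheeks
- sliding_wall (a joint): position of the sliding wall along the caster's +y, in m, 0 to 0.20: 0 is fully back, larger is nearer to the fixed wall; the face stands at y = value - 0.128 m in the caster's frame. Cam released: it slides with about 3 N of friction and stays where it is left (it may also be slid by the lever's knob). Cam down: it holds against 30 N and more
- cam_lever (a joint): cam lever angle in rad: 0 is fully down (locked), lying out over the caster's -x side, sloping up 10 degrees outwards; it grows as the lever is lifted; 1.4 is vertical, 1.75 its stop. Hinge parallel to the caster's y. The cam bites below about 0.85; lifting or pressing it through the bite takes up to about 12 N at the knob, beyond it about 1 N; it stays where it is left
- lever_knob (a point): centre of the red barrel-shaped knob, 28 mm in diameter and 36 mm long, that sits crosswise (its axis along the caster's y) on the end of the cam lever (a steel bar 12 mm wide and 10 mm thick), 98 mm from the cam pin; when locked it hangs 73 mm above the bench, 172 mm to the -x side of the caster's middle line, clear of the base
- cam_pin (a point): the middle of the cam lever's pin (its hinge), on the sliding wall's foot; in the sliding face's frame at x -75, y -35, z +34 mm; 56 mm above the bench
- tray: the gel tray: a clear acrylic channel 100 mm wide (its x), 150 mm long (its y), open at both ends, floor 4 mm thick, side walls 26 mm high with bluish cut edges, two red strips across its floor, about 0.16 kg. It stands loose on the caster between the walls, lengthwise but a little askew. Origin: centre of its underside; axes within 0.1 rad of the caster's
- tray_end_fixed (a point): middle of the lower edge of the tray's end that faces the fixed wall (75 mm along the tray's +y)
- tray_end_sliding (a point): middle of the lower edge of the tray's end that faces the sliding wall (75 mm along the tray's -y)
- comb: a white gel comb lying on the bench, 120 mm long along its y, 39 mm wide, 6 mm thick; origin under its middle; a bystander
- bottle: a closed buffer bottle with a blue cap, 68 mm in diameter, 165 mm tall; origin at the centre of its foot; a bystander
- mini_tank: a small gel tank with a green lid, 124 x 174 mm and about 190 mm tall over its plugs; origin at the centre of its underside; a bystander
Not all that is in view belongs to the job. What is shaped like the tray but pink or purple is not meant.

How it is judged:
On the way, in this order (a step that is already met when the one before it is completed fails the run):
1. the cam lever is lifted until it stands up (joint above 1.2 rad), freeing the sliding wall (value of joint cam_lever above 1.2 rad), for 0.1 s.
2. with the lever still up (above 0.9 rad, so the cam is off the rail) the wall is slid up, so that the tray stands square between both walls without a gap (y of tray_end_fixed in the frame of fixed_face above -0.002 m and y of tray_end_sliding in the frame of sliding_face below 0.002 m and angle between the y axis of tray and the y axis of caster, either way round below 0.03 rad and value of joint cam_lever above 0.9 rad), for 0.2 s.
At the end, for the whole second after the job is handed in: the tray stands flat on the caster (within 0.03 rad, not raised by more than 3 mm), square to it within 0.03 rad, with each end within 2 mm of the gasket before it, and the cam lever is fully down (below 0.12 rad) (y of tray_end_fixed in the frame of fixed_face above -0.002 m and y of tray_end_sliding in the frame of sliding_face below 0.002 m and angle between the y axis of tray and the y axis of caster, either way round below 0.03 rad and angle between tray's own z axis and vertical below 0.03 rad and z of tray in the frame of caster below 0.025 m and value of joint cam_lever below 0.12 rad); the robot touches nothing.
It fails at once if the comb is shifted by more than 30 mm or knocked over (distance of comb from where it was at the start of the episode above 0.03 m or angle between comb's own z axis and vertical above 0.5 rad).
It fails at once if the bottle is shifted by more than 30 mm or knocked over (distance of bottle from where it was at the start of the episode above 0.03 m or angle between bottle's own z axis and vertical above 0.5 rad).
It fails at once if the small tank is shifted by more than 30 mm or knocked over (distance of mini_tank from where it was at the start of the episode above 0.03 m or angle between mini_tank's own z axis and vertical above 0.5 rad).
It fails at once if the tray is lifted off the caster's floor or tipped up (angle between tray's own z axis and vertical above 0.2 rad or z of tray in the frame of caster above 0.035 m).
It also fails if it takes over 45 s, if anything falls off the work surface, if the arm or the gripper's body presses on something with over 40 N, if the wrist force passes 120 N, or if a joint passes its speed limit or range.

ROBOT

A 7-joint arm with a two-finger parallel gripper is mounted at the origin on the work surface. World frame = base frame: x ahead of the robot, y to its left, z up, the work surface at z = 0. Lengths are in m, angles in rad, forces in N, time in s.
With the tool pointing down it reaches from about 0.375 to 0.925 m from the base axis. Payload 3.1 kg.
Tool frame: the origin (TCP) lies between the finger pads; the fingertips stand 19 mm ahead of it and the grasp point (between the pads) is the TCP; z points along the fingers, y is the direction in which the jaws open and shut (so a half turn about z gives the same grasp; the last joint's range is limited). The gripper opens to 85 mm and grips with 20 to 120 N. Pads are 22 mm wide; open, the fingers measure 114 mm over their backs; the gripper's body (76 mm by 85 mm) begins 54 mm behind the grasp point. The pads swing forward as they close: fully open they stand 13 mm farther back than shut.
Start: joints at [1.108, 0.383, 0.044, 1.598, -0.018, 1.161, -0.05], TCP at [0.232, -0.607, 0.25] pointing down, gripper open.
Joint ranges: [-2.61, 2.61], [-0.41, 2.15], [-1.48, 1.57], [0, 2.5], [-1.57, 4.71], [0.05, 1.97], [-2.85, 2.85]. Speed limits (rad/s): [2.79, 2.79, 3.14, 3.14, 3.14, 3.14, 3.14].

INTERFACE

Orientations are given as a unit quaternion [x, y, z, w].
In Python, from bench import move_ptp, movel, move_j, move_gripper, pause, inverse_kinematics, read_camera, camera_params, MotionError, sign_off, look_for, tip_of, read_time_s, read_qpos, read_joint_vel, read_effort, read_eef_pos, read_tcp_rot, read_ft_force, read_ft_torque, read_finger_gap gives the robot as it stands. Calls block until the motion is done:
- move_ptp(position, orientation): joint-space move of the TCP to a pose.
- movel(position, orientation=None, speed=0.15): straight line of the TCP; orientation=None keeps the orientation; speed is the mean speed in m/s.
- move_j(angles): joint-space move.
- move_gripper(opening, effort=None): finger opening in m; effort is the grip in N (None keeps the last); returns when the fingers have stopped.
- pause(seconds).
- inverse_kinematics(position, orientation): joint angles nearest the present ones, or None.
- read_camera(name): name is "side" or "top" or "wrist"; returns the picture (384x512x3 uint8, red, green, blue); there is no depth.
- camera_params(name): a dict with "K" (3x3 intrinsics, pixels), "camera_from_world" (4x4, takes a point from world to camera coordinates). Camera axes: x right, y down, z forward; pixel columns grow to the right and rows downward; lengths in m; the calibration is good to about 2 mm. A picture is of the moment at which its call begins: read the wrist's pose just before it. camera_params takes no time and is no camera call; for the wrist camera it gives the pose at the moment of the call.
A pose or a line that the arm cannot do raises MotionError and nothing moves.
- sign_off(): hands the job in, once; it reports no verdict.
Trained networks look in the newest picture that a camera, given by its name, has taken for a name from the list of things; names that differ only in an ending like _2 or _b are one class to them, and where a whole thing is asked for, a point or a joint stands for the part that bears it (a point fixed in the world has none). Each returns a list of dicts, best first, with "confidence" (0 to 1); they miss things now and then, are a little off and sometimes report something else, mostly with a low value. They report only what shows in the picture. A call takes as long as a camera call. They do not tell look-alikes from the thing itself.
- look_for(camera, name): "at" ([column, row] in pixels, amid what is visible of it).
- tip_of(camera, name): "at" ([column, row] in pixels: a listed point, or the origin of a listed thing).
Readings, each from a call of its own:
- read_time_s(): time.
- read_qpos(): joint angles.
- read_joint_vel(): joint speeds.
- read_effort(): joint torques, N m.
- read_eef_pos(): TCP position.
- read_tcp_rot(): TCP orientation.
- read_ft_force(): force on the tool from outside, world axes, zero at the start.
- read_ft_torque(): the same for the moment, N m.
- read_finger_gap(): finger opening in m.
Only numpy, scipy, OpenCV 4.12 (cv2) and the standard library are available. Lean on these libraries where they do the work, as an engineer would, in place of code of your own. Each camera call takes 0.05 s, during which the arm holds its last target. There are 200 camera calls.

## Working session

There is one attempt and no reset: what is moved stays moved. The work goes in short steps, each a Python script; the robot and the scene stay as the last script left them, time stands still between calls to the robot, and variables do not carry over. Pictures are saved under pics/ and viewed, about 8 in all and at most 12, crops included, and the job is handed in when it is done.

```bash
mkdir -p pics; python3 - <<'E'
from bench import *
import cv2, numpy as np
for c in ("top","side"):
    im=read_camera(c); cv2.imwrite(f"pics/{c}0.png",im[:,:,::-1])
    p=camera_params(c); print(c,p["K"],np.round(np.linalg.inv(p["camera_from_world"]),3))
    for n in ("lever_knob","cam_pin","fixed_face","sliding_face","tray","tray_end_fixed","tray_end_sliding","caster","comb","bottle","mini_tank"):
        print(n,[(np.round(d["at"]).tolist(),round(d["confidence"],2)) for d in tip_of(c,n)[:3]])
print(read_time_s(),read_eef_pos(),read_tcp_rot(),read_ft_force())
E
```

```text
top [[429.17181685   0.         247.87845373]
 [  0.         429.17181685 183.48015353]
 [  0.           0.           1.        ]] [[ 0.024 -0.998  0.051  0.422]
 [-0.999 -0.025 -0.022 -0.014]
 [ 0.023 -0.05  -0.998  1.495]
 [ 0.     0.     0.     1.   ]]
lever_knob [([281.0, 198.0], 0.79)]
cam_pin [([286.0, 170.0], 0.88)]
fixed_face [([213.0, 136.0], 0.56), ([391.0, 178.0], 0.17)]
sliding_face [([283.0, 147.0], 0.95), ([102.0, 147.0], 0.75)]
tray [([153.0, 143.0], 0.95), ([244.0, 137.0], 0.9), ([239.0, 222.0], 0.83)]
tray_end_fixed [([139.0, 161.0], 0.89), ([214.0, 228.0], 0.83), ([223.0, 137.0], 0.75)]
tray_end_sliding [([160.0, 121.0], 0.98), ([264.0, 139.0], 0.93), ([259.0, 221.0], 0.61)]
caster [([251.0, 147.0], 0.81)]
comb [([155.0, 233.0], 0.78), ([389.0, 180.0], 0.22)]
bottle [([101.0, 143.0], 0.63)]
mini_tank [([392.0, 178.0], 0.97), ([281.0, 198.0], 0.24)]
side [[388.77200746   0.         254.66685594]
 [  0.         388.77200746 192.99770597]
 [  0.           0.           1.        ]] [[-0.763 -0.352  0.542 -0.19 ]
 [-0.647  0.419 -0.637  0.778]
 [-0.003 -0.837 -0.547  0.763]
 [ 0.     0.     0.     1.   ]]
lever_knob [([289.0, 182.0], 0.68), ([102.0, 276.0], 0.45)]
cam_pin [([270.0, 174.0], 0.81)]
fixed_face [([195.0, 203.0], 0.66)]
sliding_face [([250.0, 177.0], 0.94), ([235.0, 182.0], 0.36)]
tray [([221.0, 189.0], 0.84), ([287.0, 234.0], 0.68), ([146.0, 242.0], 0.68)]
tray_end_fixed [([148.0, 257.0], 0.75), ([202.0, 199.0], 0.74), ([275.0, 247.0], 0.69)]
tray_end_sliding [([232.0, 181.0], 0.88), ([295.0, 217.0], 0.65), ([143.0, 229.0], 0.6)]
caster [([226.0, 194.0], 0.61)]
comb [([230.0, 282.0], 0.92)]
bottle [([104.0, 278.0], 0.65), ([222.0, 190.0], 0.47)]
mini_tank [([329.0, 152.0], 0.75)]
1.2 [ 0.23193366 -0.60722908  0.25028321] [9.83408261e-01 1.81406150e-01 1.08787557e-05 8.21634198e-07] [0.01462048 0.54386301 0.22052947]
```

```bash
cat > h.py <<'E'
from bench import *
import cv2, numpy as np
from scipy.spatial.transform import Rotation as R
def ray(c,px,z,p=None):
    p=p or camera_params(c); T=np.linalg.inv(p["camera_from_world"])
    d=T[:3,:3]@np.linalg.solve(p["K"],[px[0],px[1],1]); o=T[:3,3]
    return o+d*(z-o[2])/d[2]
def proj(c,P):
    p=camera_params(c); q=p["camera_from_world"]@np.append(P,1); q=p["K"]@q[:3]; return q[:2]/q[2]
E
python3 - <<'E'
from h import *
a=cv2.imread("pics/top0.png");b=cv2.imread("pics/side0.png")
a=cv2.resize(a[80:270,80:430],None,fx=2.2,fy=2.2,interpolation=cv2.INTER_CUBIC)
cv2.imwrite("pics/a.png",a); 
b=cv2.resize(b[110:310,70:400],None,fx=2.3,fy=2.3,interpolation=cv2.INTER_CUBIC);cv2.imwrite("pics/b.png",b)
for c,L in (("top",dict(knob=(281,198,.073),pin=(286,170,.056),ff=(213,136,.022),sf=(283,147,.022),tray=(244,137,.022),tf=(223,137,.022),ts=(264,139,.022),caster=(251,147,0),comb=(155,233,0),bottle=(101,143,0),tank=(392,178,0))),
 ("side",dict(knob=(289,182,.073),pin=(270,174,.056),ff=(195,203,.022),sf=(250,177,.022),tray=(221,189,.022),tf=(202,199,.022),ts=(232,181,.022),caster=(226,194,0),comb=(230,282,0),bottle=(104,278,0),tank=(329,152,0)))):
    for k,v in L.items(): print(c,k,ray(c,v[:2],v[2]).round(3))
E
```

```text
top knob [ 0.449 -0.156  0.073]
top pin [ 0.544 -0.173  0.056]
top ff [0.658 0.078 0.022]
top sf [ 0.627 -0.165  0.022]
top tray [ 0.658 -0.029  0.022]
top tf [0.656 0.044 0.022]
top ts [ 0.653 -0.098  0.022]
top caster [ 0.627 -0.055  0.   ]
top comb [0.319 0.27  0.   ]
top bottle [0.627 0.467 0.   ]
top tank [ 0.53  -0.553  0.   ]
side knob [ 0.449 -0.153  0.073]
side pin [ 0.549 -0.177  0.056]
side ff [0.658 0.09  0.022]
side sf [ 0.628 -0.157  0.022]
side tray [ 0.653 -0.029  0.022]
side tf [0.658 0.058 0.022]
side ts [ 0.66  -0.094  0.022]
side caster [ 0.641 -0.04   0.   ]
side comb [ 0.337  0.261 -0.   ]
side bottle [0.607 0.469 0.   ]
side tank [ 0.53 -0.56  0.  ]
```

View pics/a.png

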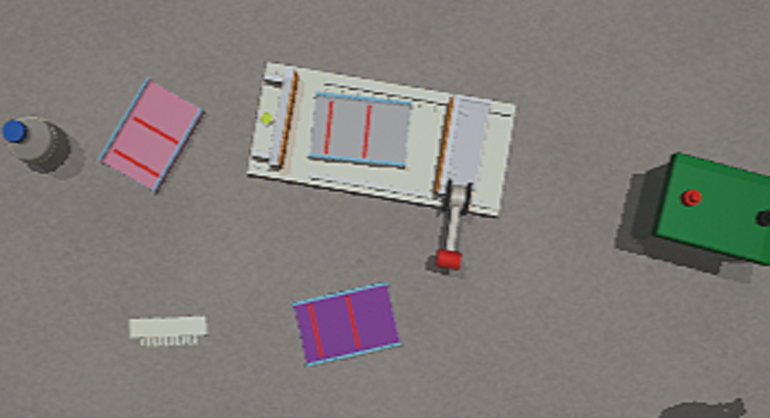

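View pics/b.png

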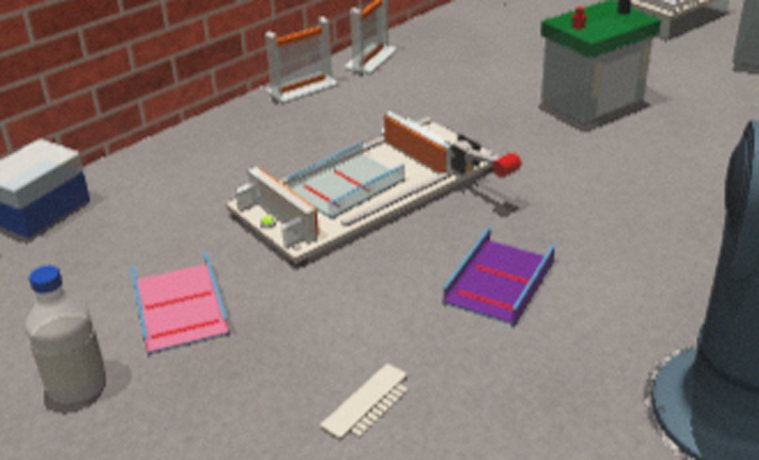

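The top view shows the clear tray (crop 360,130) askew on the caster, with the red knob at crop (449,259). The pink and purple trays are decoys. The top and side measurements agree to within about 5 mm, and the knob is at about (0.449, -0.155). Next I'll hover over the knob and refine with the wrist camera.

```bash
cat >> h.py <<'E'
def q(yaw): return [np.cos(yaw/2),np.sin(yaw/2),0,0]
E
python3 - <<'E'
from h import *
C=[ray("top",np.array(p)/2.2+80,.018) for p in ((268,62),(515,103),(498,215),(248,175))]
e1=C[0]-C[1]; e2=C[3]-C[2]; print(np.linalg.norm(e1),np.linalg.norm(e2),-np.arctan2(e1[0],e1[1]),-np.arctan2(e2[0],e2[1]))
print("centre",np.mean(C,0))
yaw=-.137
movel([.42,-.16,.25],q(yaw),speed=.25)
move_gripper(.06)
p=camera_params("wrist"); im=read_camera("wrist"); cv2.imwrite("pics/w1.png",im[:,:,::-1])
for n,z in (("lever_knob",.073),("cam_pin",.056),("sliding_face",.022)):
    for f in (tip_of,look_for):
        print(n,[(np.round(d["at"]).tolist(),round(d["confidence"],2),ray("wrist",d["at"],z,p).round(3)) for d in f("wrist",n)[:2]])
hsv=cv2.cvtColor(im,cv2.COLOR_RGB2HSV); m=((hsv[...,0]<6)|(hsv[...,0]>174))&(hsv[...,1]>150)&(hsv[...,2]>60)
n,l,s,c=cv2.connectedComponentsWithStats(m.astype(np.uint8)); 
for i in range(1,n):
    if s[i,4]>50: print(s[i],c[i],ray("wrist",c[i],.075,p).round(4))
print(read_time_s(),read_eef_pos(),read_ft_force())
E
```

```text
0.3955088363505834 0.39734766389022697 -0.13761644447537766 -0.1335175153702659
centre [ 0.63838268 -0.06365442  0.018     ]
lever_knob [([254.0, 148.0], 0.92, array([ 0.45 , -0.162,  0.073]))]
lever_knob [([256.0, 105.0], 0.6, array([ 0.49 , -0.17 ,  0.073])), ([250.0, 44.0], 0.5, array([ 0.543, -0.172,  0.073]))]
cam_pin [([256.0, 45.0], 0.65, array([ 0.544, -0.177,  0.056]))]
cam_pin [([251.0, 43.0], 0.56, array([ 0.546, -0.173,  0.056])), ([76.0, 5.0], 0.55, array([ 0.599, -0.02 ,  0.056]))]
sliding_face []
sliding_face [([250.0, 43.0], 0.83, array([ 0.552, -0.172,  0.022]))]
[235 134  38  28 976] [253.77561475 147.31659836] [ 0.4514 -0.1622  0.075 ]
[143 203  27  49 150] [155.54666667 226.87333333] [ 0.3829 -0.0486  0.075 ]
[101 220  32  52 157] [116.77707006 245.52866242] [ 0.3675 -0.0026  0.075 ]
4.0167 [ 0.42002649 -0.15997424  0.24999591] [-0.2446164  -0.1064631  -0.57466686]
```

View pics/w1.png

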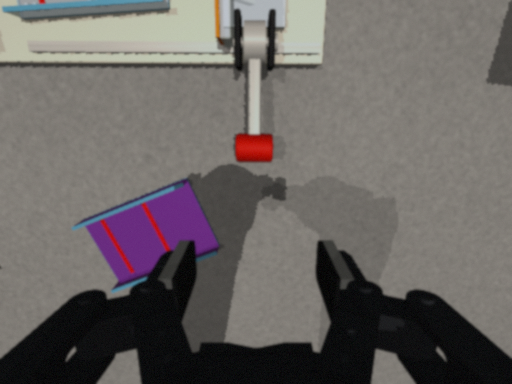

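The wrist view shows the knob at pixel (254,148), square to the jaws, so the yaw of -0.137 is right. It puts the knob at (0.451, -0.162, 0.073). I'll grasp it by its ends and lift along the arc.

```bash
python3 - <<'E'
from h import *
yaw=-.137; ex=np.array([np.cos(yaw),np.sin(yaw),0]); Q=q(yaw)
K=np.array([.4505,-.162,.073])
movel([*K[:2],.16],Q,speed=.2)
movel(K-[0,0,.003],Q,speed=.08)
print(read_ft_force().round(1) if hasattr(read_ft_force(),'round') else read_ft_force())
move_gripper(.02,50)
print("gap",read_finger_gap(),read_ft_force())
t0=read_eef_pos(); pin=K+ex*.0965; pin[2]=.056
off=np.array(t0)-K; print(off)
for a in np.arange(.1,1.46,.1).tolist()+[1.47]:
    e=a+np.radians(10)
    P=pin-ex*.098*np.cos(e)+np.array([0,0,.098*np.sin(e)])+off
    movel(P,Q,speed=.06); f=np.array(read_ft_force()); print(round(a,2),f.round(1),round(read_finger_gap(),4))
    if np.linalg.norm(f)>40: break
for c in ("side","wrist"):
    im=read_camera(c); im=im[80:330,50:400] if c=="side" else im; cv2.imwrite(f"pics/{c}2.png",cv2.resize(im[:,:,::-1],None,fx=1.4,fy=1.4))
print(read_time_s(),read_eef_pos())
E
```

```text
[-0.7 -0.1  0.3]
gap 0.03547985241310839 [-1.11027714 -0.39330469  3.05226261]
[ 0.00031762 -0.00053827 -0.00245081]
0.1 [ 2.3 -0.8 -8.4] 0.0357
0.2 [ 1.5  8.4 -3.8] 0.0352
0.3 [-2.2  6.3  0.2] 0.0353
0.4 [-6.5 -7.4  1.5] 0.0352
0.5 [-4.3  3.9  1.2] 0.0354
0.6 [-4.4  4.6  1. ] 0.0354
0.7 [-3.6  2.3  0.7] 0.0359
0.8 [-3.4 -0.8 -1.1] 0.0353
0.9 [-3.8 -1.8 -4.1] 0.0356
1.0 [-2.6 -1.3 -4.6] 0.0351
1.1 [-3.2 -2.1 -3.9] 0.035
1.2 [-3.  -2.7 -4.4] 0.0352
1.3 [-3.9 -1.9 -2.9] 0.0353
1.4 [-4.5 -1.7 -1.7] 0.0353
1.47 [-3.8 -1.2 -1. ] 0.0354
11.0583 [ 0.55369857 -0.17668278  0.1515447 ]
```

View pics/side2.png

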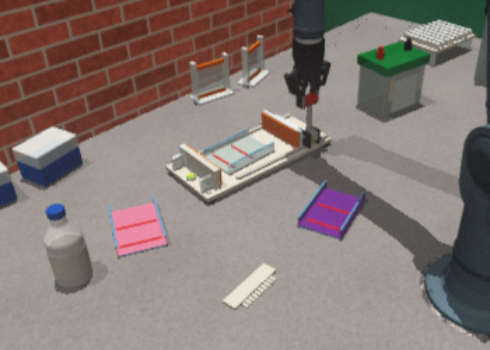

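View pics/wrist2.png

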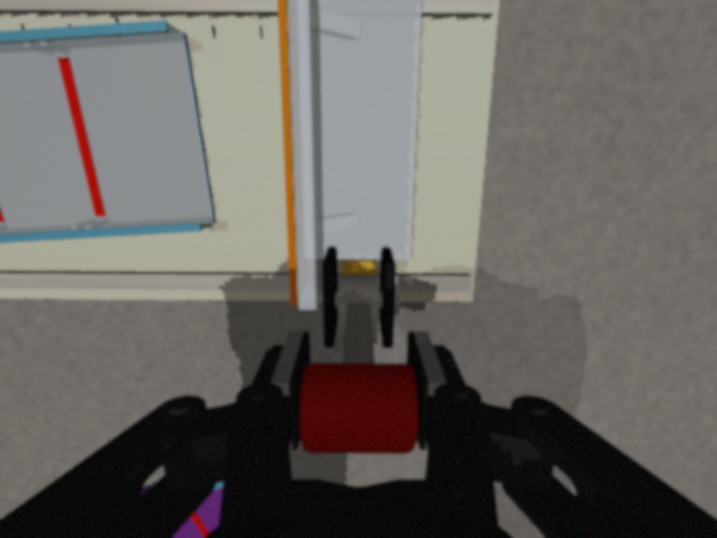

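The lever is upright in the grip and the wall is free. Now I'll slide it along +y while monitoring the force.

```bash
python3 - <<'E'
from h import *
yaw=-.137; ey=np.array([-np.sin(yaw),np.cos(yaw),0]); Q=q(yaw)
t0=np.array(read_eef_pos())
movel(t0+ey*.03,Q,speed=.05); print(np.round(read_ft_force(),1))
movel(t0+ey*.065,Q,speed=.05); print(np.round(read_ft_force(),1))
for s in np.arange(.068,.112,.002):
    movel(t0+ey*s,Q,speed=.04); f=np.array(read_ft_force()); d=(np.array(read_eef_pos())-t0)@ey
    print(round(s,3),round(d,4),f.round(1),round(f@ey,1),round(read_finger_gap(),4))
    if f@ey<-16: break
pause(.3)
f=np.array(read_ft_force());print(f.round(1),f@ey)
for c in ("top","wrist"):
    im=read_camera(c); im=im[80:270,130:390] if c=="top" else im; cv2.imwrite(f"pics/{c}3.png",cv2.resize(im[:,:,::-1],None,fx=2.4 if c=="top" else 1.4,fy=2.4 if c=="top" else 1.4))
print(read_time_s(),read_eef_pos())
E
```

```text
[-3.2  0.5 -2.9]
[-3.1 -1.4 -2.9]
0.068 0.068 [-1.9 -2.1 -3.3] -2.3 0.0352
0.07 0.0701 [-1.9 -2.6 -3.3] -2.9 0.0349
0.072 0.0723 [-1.9 -2.5 -3.1] -2.8 0.0349
0.074 0.0744 [-1.2 -2.4 -3.1] -2.6 0.0353
0.076 0.0764 [-0.9 -2.1 -3.3] -2.2 0.0352
0.078 0.0784 [-2.  -2.4 -3.4] -2.6 0.0355
0.08 0.0804 [-1.6 -2.6 -3. ] -2.8 0.0352
0.082 0.0824 [-1.6 -2.2 -3.9] -2.4 0.035
0.084 0.0844 [-1.1 -2.2 -3.4] -2.4 0.0352
0.086 0.0864 [-1.5 -3.4 -3.2] -3.6 0.0355
0.088 0.0882 [-1.6 -2.5 -3. ] -2.7 0.0351
0.09 0.0884 [-2.8 -5.4 -2.9] -5.7 0.0354
0.092 0.0885 [-3.1 -7.7 -2.2] -8.1 0.0354
0.094 0.0887 [ -2.4 -10.5  -2.3] -10.8 0.0354
0.096 0.0888 [ -3.6 -13.   -2.1] -13.4 0.0351
0.098 0.089 [ -4.  -13.8  -2.1] -14.2 0.0351
0.1 0.0891 [ -4.  -18.2  -1.3] -18.5 0.0349
[ -5.2 -17.   -0.9] -17.562365885679863
17.3083 [ 0.56590875 -0.08842389  0.15162046]
```

View pics/wrist3.png

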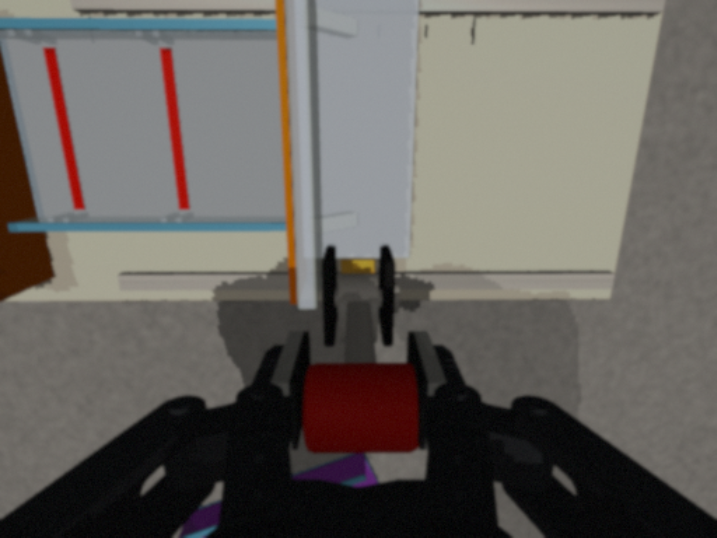

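View pics/top3.png

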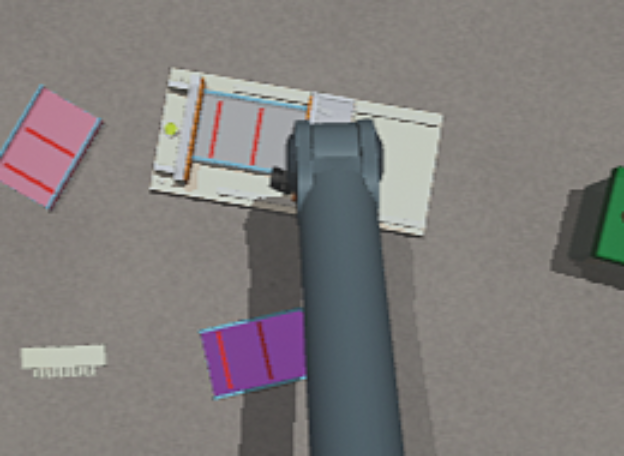

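The tray is seated. In both views its ends lie flush on the two gaskets and it is square, and the motion stopped hard at 89 mm. Now I'll lock the lever while holding a light push.

```bash
python3 - <<'E'
from h import *
yaw=-.137; ex=np.array([np.cos(yaw),np.sin(yaw),0]); ey=np.array([-np.sin(yaw),np.cos(yaw),0]); Q=q(yaw)
K=np.array([.4505,-.162,.073]); off=np.array([.0003,-.0005,-.0025]); pin=K+ex*.0965; pin[2]=.056
y0=np.array(read_eef_pos())@ey
for a in [1.35,1.2,1.05,.9,.8,.7,.6,.5,.4,.3,.2,.1,0,-.06,-.12]:
    e=a+np.radians(10)
    P=pin-ex*.098*np.cos(e)+np.array([0,0,.098*np.sin(e)])+off+ey*(.096 if a>.3 else .092)
    movel(P,Q,speed=.07); f=np.array(read_ft_force()); p=np.array(read_eef_pos()); print(a,f.round(1),"y",round(f@ey,1),round(p@ey-y0,4),"z",p[2].round(4))
    if a<.1 and f[2]>25: break
p=np.array(read_eef_pos()); p=p+[0,0,.002]; movel(p,Q,speed=.05)
print(np.round(read_ft_force(),1)); move_gripper(.06); print(np.round(read_ft_force(),1))
movel(p+[0,0,.09],Q,speed=.12); movel(p+[0,0,.16]-ex*.03,Q,speed=.15)
pr=camera_params("wrist"); im=read_camera("wrist"); cv2.imwrite("pics/w4.png",cv2.resize(im[:,:,::-1],None,fx=1.4,fy=1.4))
print("grasp",p,[(d["confidence"],ray("wrist",d["at"],.073,pr).round(4)) for d in tip_of("wrist","lever_knob")[:1]], "expected",K+ey*.089)
for c in ["side"]:
    read_camera(c); print([(np.round(d["at"],1),ray(c,d["at"],.073).round(4)) for d in tip_of(c,"lever_knob")[:1]])
print(read_time_s())
E
```

```text
1.35 [  1.4 -13.4  -6.1] y -13.1 -0.0004 z 0.152
1.2 [  1.4 -12.7  -4.7] y -12.3 -0.0002 z 0.1511
1.05 [  1.1 -13.4  -1.3] y -13.1 -0.0001 z 0.1483
0.9 [ -0.4 -14.2   2.3] y -14.1 -0.0 z 0.1433
0.8 [ -1.8 -13.9   6.6] y -14.1 0.0 z 0.1388
0.7 [ -0.9 -14.   10.2] y -13.9 0.0001 z 0.1336
0.6 [ -3.5 -14.8  12.7] y -15.1 0.0002 z 0.1276
0.5 [ -3.5 -18.8  10.5] y -19.1 0.0002 z 0.1192
0.4 [-1.5 -8.3  6.8] y -8.4 0.0003 z 0.1102
0.3 [-2.1 -9.9  3.9] y -10.1 0.0001 z 0.1014
0.2 [-1.5 -5.4  2.8] y -5.5 0.0001 z 0.092
0.1 [  0.5 -10.5   1.5] y -10.4 0.0001 z 0.0824
0 [ -0.3 -16.   -0.4] y -15.9 0.0001 z 0.0725
-0.06 [-6.  -1.2 21.4] y -2.0 0.0002 z 0.0696
-0.12 [-14.6 -13.7  43.1] y -15.6 -0.0 z 0.0668
[-4.8 -5.6  4.4]
[ 0.8  0.1 -0.5]
grasp [ 0.46798864 -0.07493205  0.06880492] [(0.92, array([ 0.4606, -0.0753,  0.073 ]))] expected [ 0.46265489 -0.07383391  0.073     ]
[(array([271. , 190.9]), array([ 0.4612, -0.0702,  0.073 ]))]
24.3583
```

View pics/w4.png

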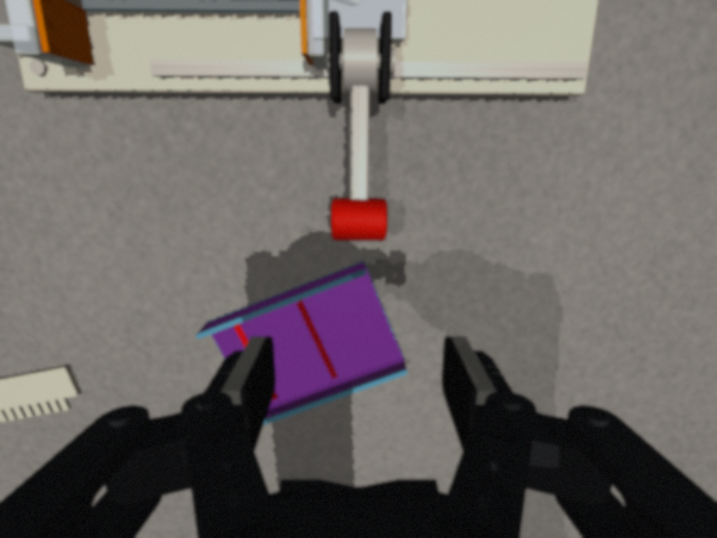

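The lever lies fully down; pressing it met a hard stop. I'll move the arm clear and do a final check of the tray gaps from above.

```bash
python3 - <<'E'
from h import *
movel([.42,-.10,.33],q(-.137),speed=.2)
movel([.53,-.03,.33],q(-.137),speed=.2)
p=camera_params("wrist"); im=read_camera("wrist"); cv2.imwrite("pics/w5.png",cv2.resize(im[:,:,::-1],None,fx=1.5,fy=1.5))
for n in ("tray_end_fixed","tray_end_sliding","sliding_face","fixed_face"): print(n,[(round(d["confidence"],2),ray("wrist",d["at"],.022,p).round(4)) for d in tip_of("wrist",n)[:1]])
print(read_time_s())
E
```

```text
tray_end_fixed [(0.67, array([0.5706, 0.3151, 0.022 ]))]
tray_end_sliding [(0.75, array([ 0.3788, -0.0764,  0.022 ]))]
sliding_face [(0.58, array([ 0.6363, -0.063 ,  0.022 ]))]
fixed_face [(0.71, array([0.6578, 0.0829, 0.022 ]))]
26.0917
```

View pics/w5.png

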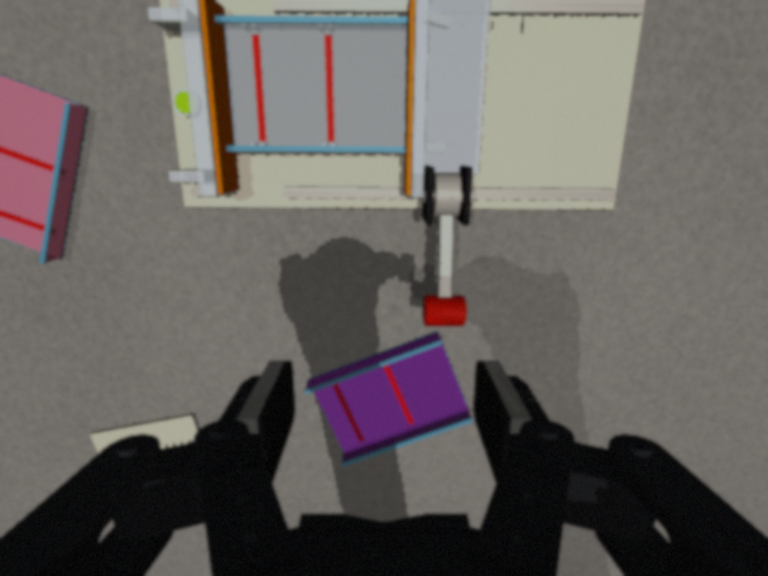

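The tray lies square between both gaskets with no visible gap, and the faces measure 147–148 mm apart against a 150 mm tray, which is within network error. The lever is down and the gripper is clear.

```bash
python3 -c "
from bench import *
print(read_ft_force()); sign_off()"
```

```text
[-0.22737278  0.14030588  0.19641286]
the job is handed in; nothing more can be done
```

The tray is clamped between the two walls and the job is handed in, at about 26 s on the robot's clock. The sign-off gave no verdict.

**What I did:** I gripped the lever knob by its ends and lifted the lever to about 1.47 rad. I then slid the wall 89 mm until the tray met a hard stop at about 18 N. Finally I pressed the lever down to its stop with a light push held on the wall, released it and backed off.

**Last checks:**
- **Tray:** in the wrist picture it is square, with no visible gap at either gasket.
- **Wall:** it moved less than 0.5 mm while the lever went down.
- **Lever:** it met a hard stop at 43 N, at the height where it started. The knob shows at its locked position, within about 4 mm.
- **Robot:** the wrist force was about 0 N and the gripper was clear.

**What disagreed:**
- In the last picture the networks put both tray ends on the pink and purple look-alikes. The gap check therefore rests on the picture and the hard stop.
- The networks measured about 147.5 mm between the faces for a 150 mm tray, which I put down to their error.
- The 43 N at the final press was higher than I meant, but well under the 120 N wrist limit. The fingers were pressing, not the gripper's body.

I did not measure the comb, bottle and tank again at the end; the arm never came close to them.

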